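Set the brake disc to zero on the run-out stand and hold it

ROBOT

A 7-joint arm with a two-finger parallel gripper is mounted at the origin on a cart in front of the work surface, level with it; the furniture and walls round the work are solid. World frame = base frame: x ahead of the robot, y to its left, z up, the work surface at z = 0. Lengths are in m, angles in rad, forces in N, time in s.
With the tool pointing down it reaches from about 0.425 to 0.925 m from the base axis. Payload 6.8 kg.
Tool frame: the origin (TCP) lies between the finger pads, 19 mm behind the fingertips; this is the grasp point; z points along the fingers, y is the line along which they close (so a half turn about z gives the same grasp; the last joint's range is limited). The gripper opens to 88 mm and grips with 3 to 60 N. Pads are 20 mm wide; open, the fingers measure 115 mm over their backs; the gripper's body (75 mm by 178 mm) begins 61 mm behind the grasp point.
Start: joints at [-1.296, 0.477, 0.022, 1.555, -0.011, 1.109, -0.083], TCP at [0.252, 0.626, 0.241] pointing down, gripper open.
Joint ranges: [-2.96, 2.96], [-0.34, 2.1], [-1.41, 1.46], [0.24, 2.44], [-1.37, 4.51], [0.17, 1.92], [-2.96, 2.96]. Speed limits (rad/s): [2.39, 2.39, 3.14, 3.14, 3.14, 3.14, 3.14].

INTERFACE

Orientations are given as a unit quaternion [x, y, z, w].
In Python, from plant import env gives the robot as it stands.
- The arm moves only by the shell command python3 -m handwheel 'ROWS' [FORCE]. ROWS is JSON, a list of rows, each an object of numbers: "tx", "ty", "tz": the shift along the tool's x, y, z in cm; "roll": the turn about the tool's z in rad; "grip": the opening, from 0 (shut) to 1 (fully open). A call has exactly 5 rows; each row shifts and turns the commanded pose from where the row before left it, along the tool's axes as they then stand; what a row does not reach is not made up. A row lasts 1/12 s, in which the tool goes at most 41.7 mm and 7.16 degrees, less where a joint would pass 70% of its speed; a pose out of reach is approached as far as the arm can. A call with a gripper value outside its range is refused whole. The fingers move at their own pace and stop on an object; FORCE is the grip in N (left out, the last holds). Time passes only in rows, so rows that do not move let the fingers close, or fill a call up. It gives the time, the measured TCP pose, the force, the opening and the grip force at its end, in the units of the state.
- env.observe(): the state, without advancing time (a new reading comes with each control period).
- env.capture(name): name is "side" or "top"; returns a dict with "color" (420x560x3 uint8, red, green, blue), "mtx" (3x3 intrinsics, pixels), "k1" (the pictures are not rectified: a ray, as slopes to the right and down, at radius r is drawn at 1 + k1 r^2 times it, then the intrinsics apply), "position" and "attitude" of the camera in the world. Camera axes: x right, y up, looking along -z (the intrinsics and any distortion apply to the point x, -y, -z); pixel columns grow to the right and rows downward; lengths in m; the calibration is good to about 2 mm. A picture is of the moment at which its call begins. There is no depth.
- env.finish_job(): hands the job in; it is judged then, once.
The state is a dict: "t": time; "qpos": joint angles; "joint_vel": joint speeds; "tau": joint torques, N m; "tcp_pos": TCP position; "ee_rot": TCP orientation; "force": force on the tool from outside, world axes, zero at the start; "ft_torque": the same for the moment, N m; "gripper_width": finger opening in m; "grasp_force": force on a finger pad.
Only numpy, scipy, OpenCV 4.12 (cv2) and the standard library are available. Lean on these libraries where they do the work, as an engineer would, in place of code of your own. Each camera call takes 0.05 s, during which the arm holds its last target. There are 200 camera calls.

TASK

Before its run-out is measured the brake disc must be checked for heat: take the infrared thermometer from its dock, aim it from above the disc face at the round black patch, about 10 cm away, keep it steady there for a good second without touching or turning the disc, and stand it back in its dock the way it stood. Then turn the disc until the yellow nut stands in line with the red pointer, so that the dial gauge can be zeroed, and finish while still holding it there, one of its four nuts gripped firmly between the fingers: the program ends with that grip kept. Do not bump the dial gauge, and leave the other things on the shelf where they lie.

Things in the scene. Friction and masses are not known exactly. Their poses are not given: they have to be found in the camera images.
- thermometer: Pistol-shaped infrared thermometer, orange barrel with black nose, black handle, 0.22 kg. It stands in the dock like an upside-down V on its nose and the butt of its handle, 116 mm high, 190 mm long. Origin: middle of its underside as it stands; x points level to the nose side, z up. The lens looks forward and 35 degrees below level.
- barrel (a point): Good grip centre on the thermometer, 82 mm straight above its origin, near its centre of mass. The barrel's sides are flat and upright there, 38 mm apart: grip across them (along the thermometer's y) from above. Below and above this point the barrel spans 50 to 104 mm over the origin; its highest point is 116 mm.
- lens (a point): Centre of the lens at the thermometer's nose, in the thermometer's frame 85 mm ahead (x) and 18 mm up (z) of its origin. Its own x axis is the line of sight, 35 degrees below level when the thermometer is upright as in its dock.
- dock: Black dock fixed to the shelf, 222 x 66 mm, floor 6 mm thick, side cheeks 35 mm high with a 49 mm gap, end stops 20 mm high. Origin: centre of its underside; x points to the nose end. The thermometer's home: its origin 6 mm above this origin, same heading; it lifts straight up and goes back straight down, with 5 mm play to each side and 9 mm lengthways.
- stand: Blue cast foot of the run-out stand, fixed to the shelf, foot 210 mm across. Origin: under the disc's axis, on the shelf; its -x points along the red pointer's side (the front).
- pointer_tip (a point): Tip of the red pointer blade fixed at the stand's front, 85 mm from the axis, 70 mm above the shelf, 10 mm over the disc face.
- axis_top (a point): Point on the disc's upright axis at the level of the hat's flat top, 95 mm above the shelf.
- brake_disc (a joint): Turn of the disc about its upright axis, rad, counter-clockwise from above positive; 0: yellow nut in line with the pointer. Range -3.1 to 3.1; slight bearing drag (0.1 N m), stays where it is left. The disc is 240 mm across, its bright face 60 mm above the shelf; the dark hat in its middle is 146 mm across, its top at 95 mm; a hub cap 56 mm across rises 6 mm above the hat.
- yellow_nut (a point): Centre of the top of the yellow wheel nut, 121 mm above the shelf (5 mm of stud above it). Three silver nuts like it stand 90 degrees apart on the same circle, 50 mm from the axis, on the hat (95 mm). All are fixed to the disc; gripped, each is a round post of 21 mm diameter, which turns between the pads and can slip along them if the fingers do not close along its path.
- right_nut (a point): Centre of the top of the silver nut a quarter turn counter-clockwise (from above) from the yellow one; same size and height.
- back_nut (a point): Centre of the top of the silver nut half a turn from the yellow one; same size and height.
- left_nut (a point): Centre of the top of the silver nut a quarter turn clockwise (from above) from the yellow one; same size and height.
- black_patch (a point): Centre of the round matt black patch, 36 mm across, on the disc's bright face, 97 mm from the axis, straight across the axis from the yellow nut; 61 mm above the shelf. Turns with the disc.
- dial_gauge: Dial gauge, 58 mm white dial, on a steel post at the stand's back right, fixed to the stand. Origin: same as the stand's; the post stands at x = 109, y = -112 mm of the stand's frame and is 166 mm high, the dial is centred at x = 72, y = -75, 128 mm up, and its top is 157 mm up.
- core_tool: Bystander: valve core tool, red grip 18 mm thick and a thin steel shank, 107 mm long, lying. Origin: centre of its underside.
- cone_2: Bystander: dark grey steel centring cone, 74 mm across, 30 mm high. Origin: centre of its underside.
- lug_nut_1: Bystander: loose silver wheel nut standing on the mat, 21 mm across, 24 mm high. Origin: centre of its underside.

How it is judged:
On the way, in this order (a step that is already met when the one before it is completed fails the run):
1. the held thermometer is kept steady for 1 s, looking at least 15 degrees down, its sight line within 18 mm of the black patch's centre, lens 50 to 160 mm off, disc unturned (x of black_patch in the frame of lens between 0.05 and 0.16 m and y of black_patch in the frame of lens between -0.018 and 0.018 m and z of black_patch in the frame of lens between -0.018 and 0.018 m and z of thermometer in the frame of dock above 0.04 m and linear speed of thermometer below 0.03 m/s and angular speed of thermometer below 0.2 rad/s and contact force between the fingers and thermometer above 1 N and angle between the x axis of lens and the z axis of dock, either way round below 1.3 rad and distance of black_patch from where it was at the start of the episode below 0.008 m), for 1 s.
2. the thermometer stands in its dock again, let go, the disc still not turned (horizontal distance between thermometer and dock below 0.015 m and z of thermometer in the frame of dock below 0.012 m and angle between thermometer's own z axis and vertical below 0.12 rad and linear speed of thermometer below 0.02 m/s and contact force between the fingers and thermometer below 0.2 N and distance of black_patch from where it was at the start of the episode below 0.008 m), for 0.2 s.
At the end, for the whole second after the job is handed in: The fingers grip one of the disc's nuts (over 5 N, TCP within 14 mm of the nut's centre line, below 142 mm), the yellow nut within 0.1 rad (5 mm) of the pointer, the disc at rest; the thermometer stands let go in its dock (within 15 mm, upright within 0.12 rad, at rest) (value of joint brake_disc between -0.1 and 0.1 rad and velocity of joint brake_disc between -0.05 and 0.05 rad/s and contact force between the fingers and brake_disc above 5 N and height (world z) of the grasp point below 0.142 m and (horizontal distance between the grasp point and yellow_nut below 0.014 m or horizontal distance between the grasp point and right_nut below 0.014 m or horizontal distance between the grasp point and back_nut below 0.014 m or horizontal distance between the grasp point and left_nut below 0.014 m) and horizontal distance between thermometer and dock below 0.015 m and z of thermometer in the frame of dock below 0.012 m and angle between thermometer's own z axis and vertical below 0.12 rad and linear speed of thermometer below 0.02 m/s and contact force between the fingers and thermometer below 0.2 N); the arm keeps its last pose, push and grip.
It fails at once if the thermometer touches the brake disc (contact force between thermometer and brake_disc above 0.5 N).
It fails at once if the dial gauge is bumped (contact force between anything else and dial_gauge above 3 N).
It fails at once if a bystander is moved by more than 20 mm (distance of any of core_tool, cone_2, lug_nut_1 from where it was at the start of the episode above 0.02 m).
It also fails if it takes over 58 s, if anything falls off the work surface, if the arm or the gripper's body presses on something with over 40 N, if the wrist force passes 120 N, or if a joint passes its speed limit or range.

## Working session

There is one attempt and no reset: what is moved stays moved. The work goes in short steps, Python scripts to look and compute and a shell command to move; the robot and the scene stay as the last step left them, time stands still between calls to the robot, and variables do not carry over. Pictures are saved under pics/ and viewed, at most 10 in all, crops included, and the job is handed in when it is done.

```bash
ls; mkdir -p pics; cat > h.py <<'E'
import numpy as np, cv2, json
from scipy.spatial.transform import Rotation as R
from plant import env
def cap(name,fn):
    c=env.capture(name); cv2.imwrite(fn,cv2.cvtColor(np.asarray(c["color"]),cv2.COLOR_RGB2BGR))
    np.savez(fn+'.npz',**{k:np.asarray(v) for k,v in c.items()}); return c
def rot(c):
    a=np.asarray(c["attitude"]); return a if a.shape==(3,3) else R.from_quat(a).as_matrix()
def dist(c):
    return np.array([float(c["k1"]),0,0,0,0])
def px2w(c,u,v,z):
    s=cv2.undistortPoints(np.array([[[u,v]]],float),np.asarray(c["mtx"],float),dist(c))[0,0]
    d=rot(c)@np.array([s[0],-s[1],-1]); p=np.asarray(c["position"]); return p+d*(z-p[2])/d[2]
def w2px(c,P):
    q=(np.atleast_2d(P)-np.asarray(c["position"]))@rot(c); q=q*[1,-1,-1]
    return cv2.projectPoints(q,np.zeros(3),np.zeros(3),np.asarray(c["mtx"],float),dist(c))[0][:,0]
E
python3 - <<'E'
from h import *
for n in("top","side"):
    c=cap(n,f"pics/{n}1.png"); print(n,c["mtx"],c["k1"],c["position"],c["attitude"])
s=env.observe(); print(s)
E
```

```text
pics
top [[409.92627896   0.         280.05897693]
 [  0.         409.92627896 207.50109903]
 [  0.           0.           1.        ]] 0.005564391522199258 [ 0.43256914 -0.00593758  1.23768135] [-0.03308176  0.01871996  0.70764748 -0.70554249]
side [[465.1193309    0.         270.717478  ]
 [  0.         465.1193309  218.55860611]
 [  0.           0.           1.        ]] -0.07410910135958974 [-0.06159433 -0.85607712  0.61546948] [ 0.50372267 -0.16082793 -0.25524437  0.809474  ]
{'t': 0.1, 'qpos': array([-1.29605968,  0.47772148,  0.02232557,  1.55630909, -0.01150787,
        1.10929739, -0.08309683]), 'joint_vel': array([ 0.00063937, -0.00179055, -0.00095511, -0.00124438,  0.00029182,
       -0.00101163, -0.0002942 ]), 'tau': array([ 3.94524090e-03, -5.84086025e+01,  1.53966274e+00, -2.73311359e+01,
       -5.42193779e-02,  1.31007444e-02,  6.55210533e-05]), 'tcp_pos': array([0.25195855, 0.62567778, 0.24049424]), 'ee_rot': array([ 1.90234108e-01,  9.81738427e-01, -7.97190788e-04, -1.02784497e-04]), 'force': array([0.35435155, 0.26381363, 0.69408264]), 'ft_torque': array([-0.01809574,  0.02441579,  0.0429712 ]), 'grasp_force': 0.0, 'gripper_width': 0.08772723256905808}
```

View pics/top1.png

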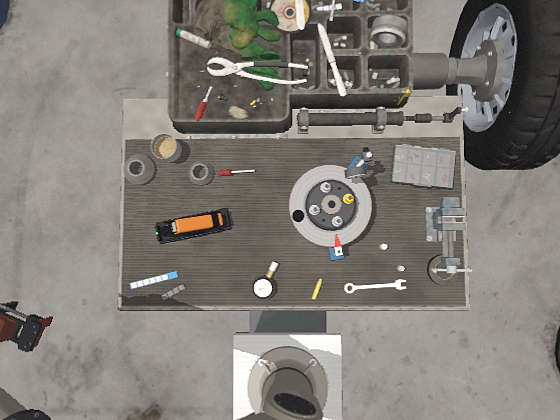

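View pics/side1.png

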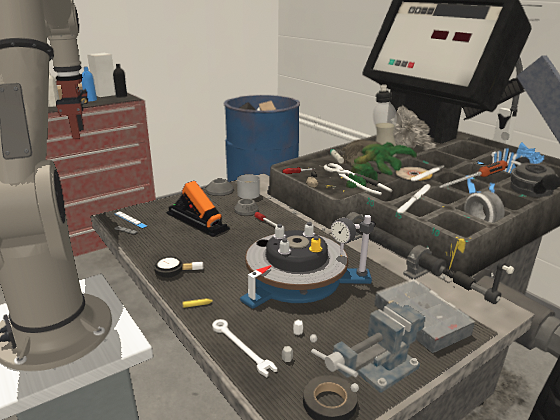

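The top view shows the dock at about (193,225), the disc centre at (331,205), the yellow nut at (348,199), the patch at (298,216), the pointer at (337,240) and the gauge at (360,165). I'll zoom in on these.

```bash
python3 - <<'E'
import cv2,numpy as np
t=cv2.imread('pics/top1.png');s=cv2.imread('pics/side1.png')
a=cv2.resize(t[190:260,140:250],None,fx=5,fy=5,interpolation=cv2.INTER_CUBIC)  # 550x350
b=cv2.resize(s[170:250,150:250],None,fx=2.5,fy=2.5,interpolation=cv2.INTER_CUBIC) #250x200
o=np.zeros((350,800,3),np.uint8);o[:,:550]=a;o[:200,550:]=b;cv2.imwrite('pics/c1.png',o)
cv2.imwrite('pics/c2.png',cv2.resize(t[140:265,280:405],None,fx=4.8,fy=4.8,interpolation=cv2.INTER_CUBIC))
E
```

```text
(no output)
```

View pics/c1.png

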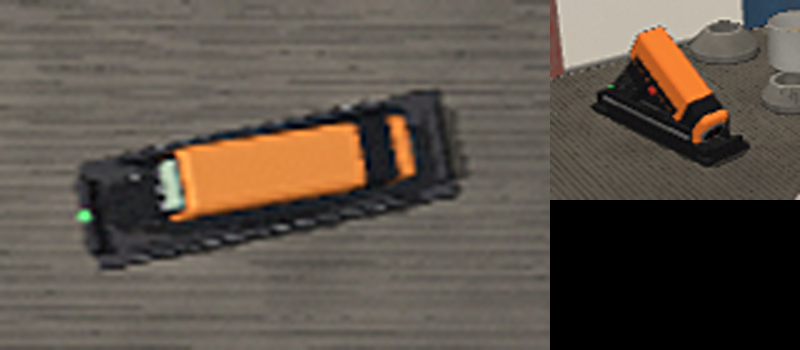

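View pics/c2.png

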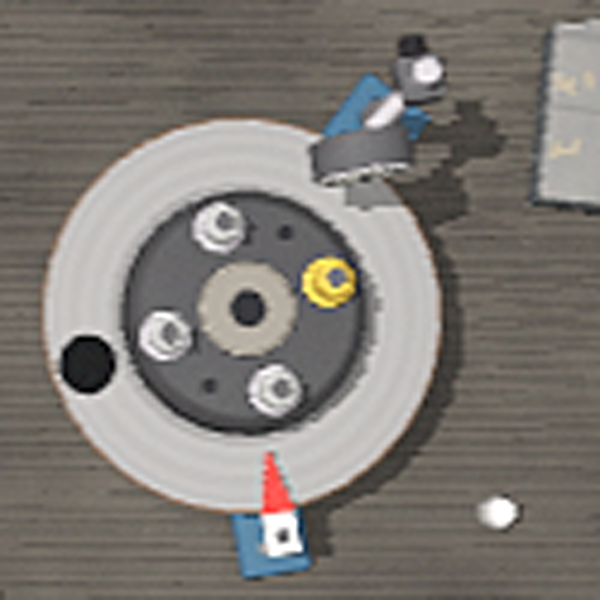

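The thermometer's nose points right in the image (toward -y) and its display end is on the left. The disc, pointer and patch are clearly visible. Next I'll compute the poses.

```bash
cat > pose.py <<'E'
from h import *
c=dict(np.load('pics/top1.png.npz')); c2=dict(np.load('pics/side1.png.npz'))
f=lambda cx,cy,s,ox,oy,z: px2w(c,(cx+.5)/s-.5+ox,(cy+.5)/s-.5+oy,z)
if __name__=="__main__":
    for z in(0.02,.035):
        P=[f(x,y,5,140,190,z) for x,y in[(78,165),(103,268),(460,192),(440,92)]]
        P=np.array(P);print(z,P[:,:2].round(4).tolist(),P.mean(0),[np.linalg.norm(P[i]-P[i-1]).round(4) for i in range(4)])
        d=(P[2]+P[3]-P[0]-P[1]);print('head',np.arctan2(d[1],d[0]))
    A=f(177,187,5,140,190,.1);B=f(403,147,5,140,190,.03);print('barrel',A,B,np.arctan2(*(B-A)[1::-1]))
    g=lambda x,y,z:f(x,y,4.8,280,140,z)
    D=np.array([g(43,315,.06),g(441,315,.06),g(242,118,.06),g(242,515,.06)]);print('disc',D.mean(0),D)
    ax=g(247,307,.101);print('cap',ax)
    print('patch',g(88,364,.061),'ptr',g(269,452,.07))
    N={k:g(*v,.121) for k,v in dict(yel=(335,277),back=(165,332),a=(222,225),b=(278,386)).items()};print(N, sum(N.values())/4)
E
python3 pose.py
```

```text
0.02 [[0.4782, 0.392], [0.4168, 0.3758], [0.4614, 0.1631], [0.5211, 0.1754]] [0.46936158 0.27655247 0.02      ] [np.float64(0.2208), np.float64(0.0635), np.float64(0.2173), np.float64(0.061)]
head -1.369651935301058
0.035 [[0.4776, 0.3871], [0.417, 0.3711], [0.461, 0.161], [0.52, 0.1732]] [0.46890836 0.27307262 0.035     ] [np.float64(0.2181), np.float64(0.0627), np.float64(0.2147), np.float64(0.0602)]
head -1.3696519353010586
barrel [0.46272824 0.31009754 0.1       ] [0.48783742 0.19562834 0.03      ] -1.354863116400925
disc [ 0.52507099 -0.12563965  0.06      ] [[ 0.5255397  -0.00661471  0.06      ]
 [ 0.5246242  -0.24440301  0.06      ]
 [ 0.6443034  -0.12709692  0.06      ]
 [ 0.40581665 -0.12444398  0.06      ]]
cap [ 0.52648956 -0.12454236  0.101     ]
patch [ 0.49594724 -0.03342365  0.061     ] ptr [ 0.44306495 -0.13976332  0.07      ]
{'yel': array([ 0.54174197, -0.17251812,  0.121     ]), 'back': array([ 0.51077094, -0.07582959,  0.121     ]), 'a': array([ 0.57178656, -0.10877084,  0.121     ]), 'b': array([ 0.47988734, -0.13945515,  0.121     ])} [ 0.5260467  -0.12414342  0.121     ]
```

```bash
cat > ov.py <<'E'
from pose import *
th=-1.365;o=np.array([.469,.2755,0])
Rz=lambda t:R.from_euler('z',t).as_matrix()
T=lambda p:o+np.atleast_2d(p)@Rz(th).T
box=[T([[x,y,z] for x,y in((.111,.033),(-.111,.033),(-.111,-.033),(.111,-.033))]) for z in(0,.035)]
pts=T([[.085,0,.024],[0,.019,.11],[0,-.019,.11],[0,-.019,.056]])
ax=np.array([.5258,-.125,0]);S=ax+np.array([[-.085,0,.07],[.072,-.075,.128],[.109,-.112,.166]])@Rz(np.radians(10.1)).T
ny=ax+np.array([[.05*np.cos(a),.05*np.sin(a),.121] for a in np.radians(-71.9)+np.arange(4)*np.pi/2])
ci=ax+np.array([[.12*np.cos(a),.12*np.sin(a),.06] for a in np.arange(0,6.28,.2)])
pics=[]
for cc,k,(u,v,w,h) in((c,4,(150,150,250,120)),(c2,3,(150,165,230,150))):
    im=cv2.cvtColor(cc['color'],cv2.COLOR_RGB2BGR)[v:v+h,u:u+w];im=cv2.resize(im,None,fx=k,fy=k,interpolation=cv2.INTER_CUBIC)
    q=lambda P:((w2px(cc,P)-[u,v]+.5)*k-.5).round().astype(int)
    for b,col in zip(box,((255,0,0),(0,255,0))): cv2.polylines(im,[q(b)],True,col,1)
    for P in np.vstack([pts,S,ny,ci]): cv2.circle(im,[int(i) for i in q(P)[0]],3,(255,0,255),1)
    im=cv2.resize(im,(800,int(800*h/w)));pics.append(im)
t=pics[0];s=pics[1]
cv2.imwrite('pics/o1.png',np.vstack([cv2.resize(t,(600,288)),cv2.resize(s[:420],(600,312))]))
E
python3 ov.py
```

```text
(no output)
```

View pics/o1.png

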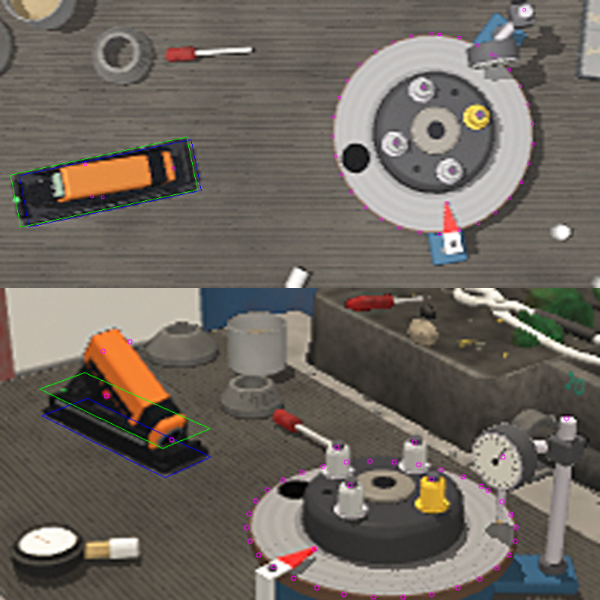

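The overlay agrees with both views: dock, disc rim, nuts, pointer and gauge all line up. Approach next.

```bash
python3 -m handwheel '[{"tx":-3,"ty":-2.2},{"tx":-3,"ty":-2.2},{"tx":-3,"ty":-2.2},{"tx":-3,"ty":-2.2},{"tx":-3,"ty":-2.2}]'
python3 -m handwheel '[{"tx":-3,"ty":-2.2},{"tx":-3,"ty":-2.2},{"tx":-3,"ty":-2.2},{"tx":-3,"ty":-2.2},{"tx":-3,"ty":-2.2}]'
python3 -m handwheel '[{"roll":0.12},{"roll":0.12},{"roll":0.12},{"roll":0.12},{"roll":0.12}]'
cat > go.py <<'E'
# usage: go.py x y z yang_deg -> needed tool-frame shift in cm from the measured pose, roll in rad
import sys
from h import *
x,y,z,a=map(float,sys.argv[1:5]);s=env.observe();M=R.from_quat(s['ee_rot']).as_matrix()
ya=np.degrees(np.arctan2(M[1,1],M[0,1]));d=(ya-a+90)%180-90
print('t',round(s['t'],2),'tcp',s['tcp_pos'].round(4),'yang',ya.round(2),'tilt',M[2,2].round(4),'w',round(s['gripper_width'],4),'gf',round(s['grasp_force'],1),'F',s['force'].round(1),'q7',s['qpos'][6].round(2))
print('cm',(M.T@(np.array([x,y,z])-s['tcp_pos'])*100).round(2),'roll',np.radians(d).round(3))
E
python3 go.py .469 .2755 .088 11.8
```

```text
t 0.1 tcp [0.252  0.6257 0.2405] yang 68.07 tilt -1.0 w 0.0877 gf 0.0 F [0.4 0.3 0.7] q7 -0.08
cm [-33.21 -24.35  15.29] roll 0.982invalid input at $[0]: expected keys tx, ty, tz, roll, grip
invalid input at $[0]: expected keys tx, ty, tz, roll, grip
invalid input at $[0]: expected keys tx, ty, tz, roll, grip
```

All five keys are needed in every row.

```bash
python3 -m handwheel '[{"tx":-3,"ty":-2.2,"tz":0,"roll":0,"grip":1},{"tx":-3,"ty":-2.2,"tz":0,"roll":0,"grip":1},{"tx":-3,"ty":-2.2,"tz":0,"roll":0,"grip":1},{"tx":-3,"ty":-2.2,"tz":0,"roll":0,"grip":1},{"tx":-3,"ty":-2.2,"tz":0,"roll":0,"grip":1}]'
python3 -m handwheel '[{"tx":-3,"ty":-2.2,"tz":0,"roll":0,"grip":1},{"tx":-3,"ty":-2.2,"tz":0,"roll":0,"grip":1},{"tx":-3,"ty":-2.2,"tz":0,"roll":0,"grip":1},{"tx":-3,"ty":-2.2,"tz":0,"roll":0,"grip":1},{"tx":-3,"ty":-2.2,"tz":0,"roll":0,"grip":1}]'
python3 -m handwheel '[{"tx":0,"ty":0,"tz":0,"roll":0.12,"grip":1},{"tx":0,"ty":0,"tz":0,"roll":0.12,"grip":1},{"tx":0,"ty":0,"tz":0,"roll":0.12,"grip":1},{"tx":0,"ty":0,"tz":0,"roll":0.12,"grip":1},{"tx":0,"ty":0,"tz":0,"roll":0.12,"grip":1}]'
python3 go.py .469 .2755 .088 11.8
```

```text
t: 0.52
tcp_pos: [0.3507, 0.4662, 0.241]
ee_rot: [0.19, 0.982, -0.0, -0.0]
force: [-0.1, 0.6, 0.6]
gripper_width: 0.0877
grasp_force: 0.0
t: 0.93
tcp_pos: [0.4487, 0.3082, 0.2412]
ee_rot: [0.19, 0.982, -0.0, -0.0]
force: [0.9, 0.5, -0.1]
gripper_width: 0.0878
grasp_force: 0.0
t: 1.35
tcp_pos: [0.448, 0.3097, 0.241]
ee_rot: [0.475, 0.88, -0.0, -0.0]
force: [-0.8, -0.8, -1.0]
gripper_width: 0.0877
grasp_force: 0.0
t 1.35 tcp [0.448  0.3097 0.241 ] yang 33.33 tilt -1.0 w 0.0877 gf 0.0 F [-0.8 -0.8 -1. ] q7 -0.07
cm [-4.01 -0.12 15.3 ] roll 0.376
```

```bash
python3 -m handwheel '[{"tx":-2,"ty":0,"tz":0,"roll":0,"grip":1},{"tx":-2,"ty":-0.1,"tz":0,"roll":0.094,"grip":1},{"tx":0,"ty":0,"tz":0,"roll":0.094,"grip":1},{"tx":0,"ty":0,"tz":0,"roll":0.094,"grip":1},{"tx":0,"ty":0,"tz":0,"roll":0.094,"grip":1}]'
python3 -m handwheel '[{"tx":0,"ty":0,"tz":2,"roll":0,"grip":1},{"tx":0,"ty":0,"tz":2,"roll":0,"grip":1},{"tx":0,"ty":0,"tz":1,"roll":0,"grip":1},{"tx":0,"ty":0,"tz":0,"roll":0,"grip":1},{"tx":0,"ty":0,"tz":0,"roll":0,"grip":1}]'
python3 go.py .469 .2755 .088 11.8
```

```text
t: 1.77
tcp_pos: [0.4696, 0.2756, 0.241]
ee_rot: [0.63, 0.776, -0.0, -0.0]
force: [-0.0, -0.3, 0.6]
gripper_width: 0.0877
grasp_force: 0.0
t: 2.18
tcp_pos: [0.4694, 0.276, 0.1911]
ee_rot: [0.628, 0.778, -0.001, -0.0]
force: [0.4, 0.2, -0.2]
gripper_width: 0.0879
grasp_force: 0.0
t 2.18 tcp [0.4694 0.276  0.1911] yang 12.14 tilt -1.0 w 0.0879 gf 0.0 F [ 0.4  0.2 -0.2] q7 -0.31
cm [-0.03 -0.04 10.31] roll 0.006
```

```bash
python3 -m handwheel '[{"tx":0,"ty":0,"tz":2.5,"roll":0,"grip":1},{"tx":0,"ty":0,"tz":2.5,"roll":0.006,"grip":1},{"tx":0,"ty":0,"tz":2.3,"roll":0,"grip":1},{"tx":0,"ty":0,"tz":2,"roll":0,"grip":1},{"tx":0,"ty":0,"tz":1,"roll":0,"grip":1}]'
python3 -m handwheel '[{"tx":0,"ty":0,"tz":0,"roll":0,"grip":0},{"tx":0,"ty":0,"tz":0,"roll":0,"grip":0},{"tx":0,"ty":0,"tz":0,"roll":0,"grip":0},{"tx":0,"ty":0,"tz":0,"roll":0,"grip":0},{"tx":0,"ty":0,"tz":0,"roll":0,"grip":0}]' 25
python3 -m handwheel '[{"tx":0,"ty":0,"tz":0,"roll":0,"grip":0},{"tx":0,"ty":0,"tz":0,"roll":0,"grip":0},{"tx":0,"ty":0,"tz":0,"roll":0,"grip":0},{"tx":0,"ty":0,"tz":0,"roll":0,"grip":0},{"tx":0,"ty":0,"tz":0,"roll":0,"grip":0}]'
python3 go.py .469 .2755 .182 11.8
```

```text
t: 2.6
tcp_pos: [0.4693, 0.2761, 0.0873]
ee_rot: [0.631, 0.776, -0.001, -0.0]
force: [0.4, -0.4, -0.2]
gripper_width: 0.0879
grasp_force: 0.0
t: 3.02
tcp_pos: [0.4703, 0.2767, 0.0896]
ee_rot: [0.631, 0.776, 0.001, 0.0]
force: [0.5, -0.2, -0.6]
gripper_width: 0.0582
grasp_force: 0.0
t: 3.43
tcp_pos: [0.4698, 0.2764, 0.0887]
ee_rot: [0.631, 0.776, 0.0, -0.0]
force: [-0.8, -0.1, 3.5]
gripper_width: 0.0382
grasp_force: 25.0
t 3.43 tcp [0.4698 0.2764 0.0887] yang 11.78 tilt -1.0 w 0.0382 gf 25.0 F [-0.8 -0.1  3.5] q7 -0.26
cm [-0.06 -0.09 -9.33] roll -0.0
```

```bash
python3 -m handwheel '[{"tx":0,"ty":0,"tz":-1,"roll":0,"grip":0},{"tx":0,"ty":0,"tz":-2,"roll":0,"grip":0},{"tx":0,"ty":0,"tz":-2.5,"roll":0,"grip":0},{"tx":0,"ty":0,"tz":-2.3,"roll":0,"grip":0},{"tx":0,"ty":0,"tz":-1.5,"roll":0,"grip":0}]'
python3 go.py .462 .130 .182 11.8
```

```text
t: 3.85
tcp_pos: [0.4698, 0.2761, 0.1835]
ee_rot: [0.631, 0.776, 0.001, 0.0]
force: [0.2, -0.1, -2.1]
gripper_width: 0.0381
grasp_force: 24.9
t 3.85 tcp [0.4698 0.2761 0.1835] yang 11.8 tilt -1.0 w 0.0381 gf 24.9 F [ 0.2 -0.1 -2.1] q7 -0.31
cm [-14.14  -3.75   0.14] roll -0.0
```

```bash
python3 -m handwheel '[{"tx":-1,"ty":-0.3,"tz":0,"roll":0,"grip":0},{"tx":-2,"ty":-0.5,"tz":0,"roll":0,"grip":0},{"tx":-3,"ty":-0.8,"tz":0,"roll":0,"grip":0},{"tx":-3,"ty":-0.8,"tz":0,"roll":0,"grip":0},{"tx":-2.5,"ty":-0.7,"tz":0,"roll":0,"grip":0}]'
python3 -m handwheel '[{"tx":-1.5,"ty":-0.4,"tz":0.1,"roll":0,"grip":0},{"tx":-1,"ty":-0.2,"tz":0,"roll":0,"grip":0},{"tx":-0.1,"ty":0,"tz":0,"roll":0,"grip":0},{"tx":0,"ty":0,"tz":0,"roll":0,"grip":0},{"tx":0,"ty":0,"tz":0,"roll":0,"grip":0}]'
python3 go.py .462 .130 .182 11.8
python3 - <<'E'
from h import *
from pose import c
n=cap('side','pics/s2.png');t=cap('top','pics/t2.png')
P=np.array([.496,-.0335,.061]);s=env.observe();h=np.array([np.cos(-1.365),np.sin(-1.365),0])
L=s['tcp_pos']+h*.085+[0,0,-.064]; d=h*np.cos(.611)+[0,0,-np.sin(.611)]
print(L,'off',P-L-d*((P-L)@d),(P-L)@d)
im=cv2.imread('pics/s2.png')[150:310,150:400];im=cv2.resize(im,None,fx=3.2,fy=3.2,interpolation=cv2.INTER_CUBIC)
for Q in(L,L+d*.1,P):
    cv2.circle(im,[int(i) for i in ((w2px(n,Q)[0]-[150,150]+.5)*3.2)],4,(255,0,255),1)
cv2.imwrite('pics/s2c.png',im)
E
```

```text
t: 4.27
tcp_pos: [0.4612, 0.1539, 0.1801]
ee_rot: [0.631, 0.776, -0.002, -0.0]
force: [0.4, 0.5, -3.2]
gripper_width: 0.0377
grasp_force: 24.9
t: 4.68
tcp_pos: [0.4622, 0.1317, 0.1801]
ee_rot: [0.63, 0.776, 0.0, -0.0]
force: [0.2, -0.0, -2.8]
gripper_width: 0.0379
grasp_force: 24.9
t 4.68 tcp [0.4622 0.1317 0.1801] yang 11.88 tilt -1.0 w 0.0379 gf 24.9 F [ 0.2 -0.  -2.8] q7 -0.08
cm [-0.16 -0.05 -0.19] roll 0.001
[0.47956006 0.04873235 0.11620522] off [-0.00035705 -0.00176835  0.0023673 ] 0.10035530968460715
```

View pics/s2c.png

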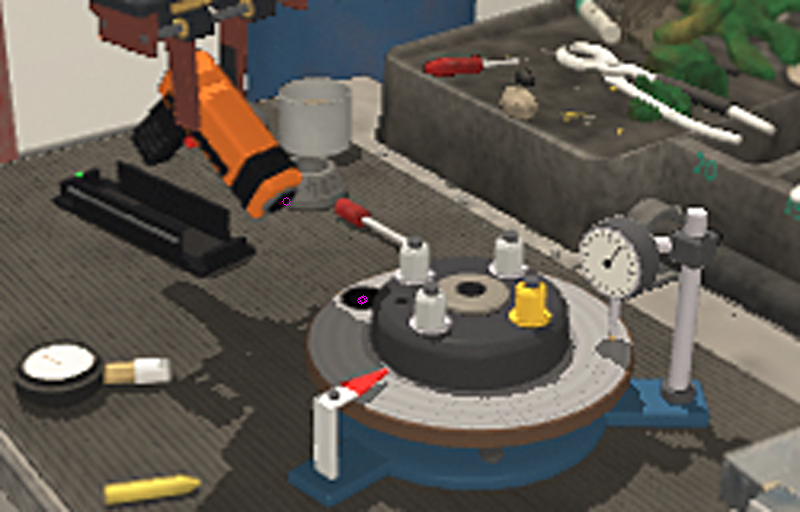

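The thermometer is held upright. Its lens sits at the predicted spot, crop (287,201), and the sight line ends on the patch at (362,300). Now I'll hold it steady.

```bash
Z='{"tx":0}'
for i in 1 2 3 4; do python3 -m handwheel '[{"tx":0,"ty":0,"tz":0,"roll":0,"grip":0},{"tx":0,"ty":0,"tz":0,"roll":0,"grip":0},{"tx":0,"ty":0,"tz":0,"roll":0,"grip":0},{"tx":0,"ty":0,"tz":0,"roll":0,"grip":0},{"tx":0,"ty":0,"tz":0,"roll":0,"grip":0}]' | head -2; done
python3 go.py .4698 .2764 .182 11.8
```

```text
t: 5.2
tcp_pos: [0.4622, 0.1307, 0.1804]
t: 5.62
tcp_pos: [0.4622, 0.1306, 0.1804]
t: 6.03
tcp_pos: [0.4622, 0.1306, 0.1803]
t: 6.45
tcp_pos: [0.4622, 0.1306, 0.1804]
t 6.45 tcp [0.4622 0.1306 0.1804] yang 11.8 tilt -1.0 w 0.0381 gf 24.9 F [ 0.1 -0.2 -2.3] q7 -0.08
cm [14.12  3.72 -0.16] roll 0.0
```

```bash
python3 -m handwheel '[{"tx":0,"ty":0,"tz":0,"roll":0,"grip":0},{"tx":1,"ty":0.3,"tz":0,"roll":0,"grip":0},{"tx":2,"ty":0.5,"tz":0,"roll":0,"grip":0},{"tx":3,"ty":0.8,"tz":0,"roll":0,"grip":0},{"tx":3,"ty":0.8,"tz":0,"roll":0,"grip":0}]'
python3 -m handwheel '[{"tx":2.5,"ty":0.7,"tz":0,"roll":0,"grip":0},{"tx":1.5,"ty":0.4,"tz":0,"roll":0,"grip":0},{"tx":1.1,"ty":0.2,"tz":0,"roll":0,"grip":0},{"tx":0,"ty":0,"tz":0,"roll":0,"grip":0},{"tx":0,"ty":0,"tz":0,"roll":0,"grip":0}]'
python3 -m handwheel '[{"tx":0,"ty":0,"tz":0,"roll":0,"grip":0},{"tx":0,"ty":0,"tz":0,"roll":0,"grip":0},{"tx":0,"ty":0,"tz":0,"roll":0,"grip":0},{"tx":0,"ty":0,"tz":0,"roll":0,"grip":0},{"tx":0,"ty":0,"tz":0,"roll":0,"grip":0}]'
python3 go.py .4698 .2764 .0885 11.8
```

```text
t: 6.87
tcp_pos: [0.4674, 0.2249, 0.1805]
ee_rot: [0.631, 0.776, 0.0, -0.0]
force: [0.7, -0.8, -2.1]
gripper_width: 0.0381
grasp_force: 24.9
t: 7.28
tcp_pos: [0.4695, 0.2754, 0.1801]
ee_rot: [0.631, 0.776, -0.001, 0.0]
force: [-0.4, -0.8, -2.3]
gripper_width: 0.038
grasp_force: 24.9
t: 7.7
tcp_pos: [0.4697, 0.2756, 0.1805]
ee_rot: [0.631, 0.776, 0.0, -0.0]
force: [0.7, -0.6, -1.9]
gripper_width: 0.0379
grasp_force: 24.9
t 7.7 tcp [0.4697 0.2756 0.1805] yang 11.75 tilt -1.0 w 0.0379 gf 24.9 F [ 0.7 -0.6 -1.9] q7 -0.31
cm [0.07 0.02 9.2 ] roll -0.001
```

```bash
python3 -m handwheel '[{"tx":0.05,"ty":0,"tz":1.5,"roll":0,"grip":0},{"tx":0,"ty":0,"tz":2,"roll":0,"grip":0},{"tx":0,"ty":0,"tz":2,"roll":0,"grip":0},{"tx":0,"ty":0,"tz":1.5,"roll":0,"grip":0},{"tx":0,"ty":0,"tz":0.8,"roll":0,"grip":0}]'
python3 -m handwheel '[{"tx":0,"ty":0,"tz":0.5,"roll":0,"grip":0},{"tx":0,"ty":0,"tz":0.4,"roll":0,"grip":0},{"tx":0,"ty":0,"tz":0.4,"roll":0,"grip":0},{"tx":0,"ty":0,"tz":0,"roll":0,"grip":0},{"tx":0,"ty":0,"tz":0,"roll":0,"grip":0}]'
python3 go.py .4698 .2764 .0885 11.8
```

```text
t: 8.12
tcp_pos: [0.4686, 0.276, 0.1006]
ee_rot: [0.631, 0.776, -0.001, -0.0]
force: [-0.1, -0.9, -2.5]
gripper_width: 0.0379
grasp_force: 24.9
t: 8.53
tcp_pos: [0.4698, 0.2769, 0.0898]
ee_rot: [0.631, 0.776, 0.0, 0.0]
force: [-0.2, -0.5, -2.5]
gripper_width: 0.0373
grasp_force: 24.9
t 8.53 tcp [0.4698 0.2769 0.0898] yang 11.8 tilt -1.0 w 0.0373 gf 24.9 F [-0.2 -0.5 -2.5] q7 -0.26
cm [-0.05 -0.01  0.13] roll -0.0
```

```bash
python3 -m handwheel '[{"tx":0,"ty":0,"tz":0.1,"roll":0,"grip":0},{"tx":0,"ty":0,"tz":0.05,"roll":0,"grip":0},{"tx":0,"ty":0,"tz":0,"roll":0,"grip":0},{"tx":0,"ty":0,"tz":0,"roll":0,"grip":0},{"tx":0,"ty":0,"tz":0,"roll":0,"grip":0}]'
python3 -m handwheel '[{"tx":0,"ty":0,"tz":0,"roll":0,"grip":0.6},{"tx":0,"ty":0,"tz":0,"roll":0,"grip":0.8},{"tx":0,"ty":0,"tz":0,"roll":0,"grip":1},{"tx":0,"ty":0,"tz":0,"roll":0,"grip":1},{"tx":0,"ty":0,"tz":0,"roll":0,"grip":1}]'
python3 -m handwheel '[{"tx":0,"ty":0,"tz":0,"roll":0,"grip":1},{"tx":0,"ty":0,"tz":0,"roll":0,"grip":1},{"tx":0,"ty":0,"tz":-1,"roll":0,"grip":1},{"tx":0,"ty":0,"tz":-2,"roll":0,"grip":1},{"tx":0,"ty":0,"tz":-3,"roll":0,"grip":1}]'
python3 -m handwheel '[{"tx":0,"ty":0,"tz":-3,"roll":0,"grip":1},{"tx":0,"ty":0,"tz":-3,"roll":0,"grip":1},{"tx":0,"ty":0,"tz":-1.5,"roll":0,"grip":1},{"tx":0,"ty":0,"tz":0,"roll":0,"grip":1},{"tx":0,"ty":0,"tz":0,"roll":0,"grip":1}]'
python3 - <<'E'
from h import *
t=cap('top','pics/t3.png');n=cap('side','pics/s3.png')
for k,a in(('top',(150,185,100,80)),('side',(150,165,100,80))):
    x=cv2.imread(f'pics/{k}1.png').astype(int);y=cv2.imread(f'pics/{k[0]}3.png').astype(int);u,v,w,h=a
    d=abs(x-y).max(2)[v:v+h,u:u+w]>60;print(k,d.sum())
A=[cv2.resize(cv2.imread(f)[165:265,150:250],None,fx=4,fy=4) for f in('pics/s3.png','pics/side1.png')]
cv2.imwrite('pics/c3.png',np.hstack(A))
E
python3 go.py .478 -.140 .24 108.1
```

```text
t: 8.95
tcp_pos: [0.4701, 0.277, 0.0887]
ee_rot: [0.631, 0.776, 0.001, 0.0]
force: [-0.5, -0.4, 6.0]
gripper_width: 0.0381
grasp_force: 25.0
t: 9.37
tcp_pos: [0.4694, 0.2766, 0.0877]
ee_rot: [0.631, 0.776, -0.0, -0.0]
force: [-0.6, -0.6, -0.3]
gripper_width: 0.0681
grasp_force: 0.0
t: 9.78
tcp_pos: [0.4681, 0.2757, 0.1472]
ee_rot: [0.631, 0.776, -0.002, -0.0]
force: [-0.3, -0.2, 0.9]
gripper_width: 0.0879
grasp_force: 0.0
t: 10.2
tcp_pos: [0.4698, 0.2769, 0.2241]
ee_rot: [0.631, 0.776, 0.001, 0.0]
force: [-0.5, -0.2, -0.4]
gripper_width: 0.0872
grasp_force: 0.0
top 634
side 130
t 10.3 tcp [0.4688 0.2763 0.2221] yang 11.8 tilt -1.0 w 0.0879 gf 0.0 F [-0.6 -0.6 -0.5] q7 -0.33
cm [-40.94  -7.62  -1.75] roll 1.461
```

View pics/c3.png

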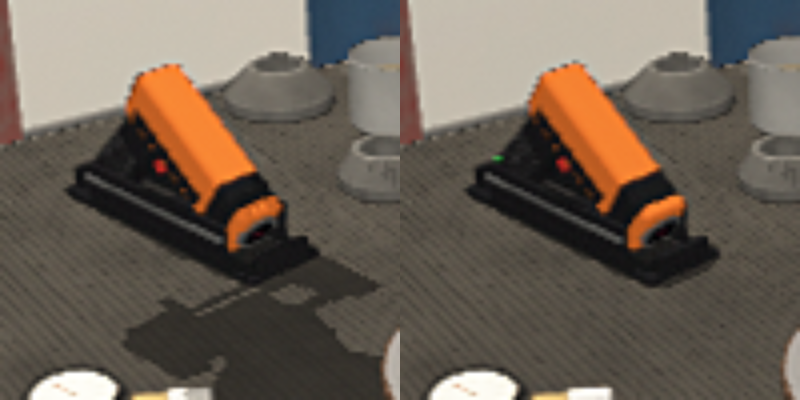

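The thermometer is back in its dock, standing as it did before. Now I'll go to the left nut.

```bash
python3 -m handwheel '[{"tx":-2,"ty":-0.4,"tz":-1,"roll":0,"grip":1},{"tx":-3,"ty":-0.6,"tz":-0.5,"roll":0,"grip":1},{"tx":-3.5,"ty":-0.6,"tz":0,"roll":0,"grip":1},{"tx":-3.5,"ty":-0.6,"tz":0,"roll":0,"grip":1},{"tx":-3.5,"ty":-0.6,"tz":0,"roll":0,"grip":1}]'
python3 -m handwheel '[{"tx":-3.5,"ty":-0.6,"tz":0,"roll":0,"grip":1},{"tx":-3.5,"ty":-0.7,"tz":0,"roll":0,"grip":1},{"tx":-3.5,"ty":-0.7,"tz":0,"roll":0,"grip":1},{"tx":-3.5,"ty":-0.7,"tz":0,"roll":0,"grip":1},{"tx":-3.5,"ty":-0.7,"tz":0,"roll":0,"grip":1}]'
python3 -m handwheel '[{"tx":-3.5,"ty":-0.7,"tz":0,"roll":0,"grip":1},{"tx":-3,"ty":-0.5,"tz":0,"roll":0,"grip":1},{"tx":0,"ty":0,"tz":0,"roll":-0.12,"grip":1},{"tx":0,"ty":0,"tz":0,"roll":-0.12,"grip":1},{"tx":0,"ty":0,"tz":0,"roll":-0.12,"grip":1}]'
for i in 1 2; do python3 -m handwheel '[{"tx":0,"ty":0,"tz":0,"roll":-0.12,"grip":0.8},{"tx":0,"ty":0,"tz":0,"roll":-0.12,"grip":0.7},{"tx":0,"ty":0,"tz":0,"roll":-0.12,"grip":0.7},{"tx":0,"ty":0,"tz":0,"roll":-0.12,"grip":0.7},{"tx":0,"ty":0,"tz":0,"roll":-0.12,"grip":0.7}]'; done
python3 go.py .4783 -.1405 .122 108.1
```

```text
t: 10.72
tcp_pos: [0.4727, 0.1175, 0.2366]
ee_rot: [0.63, 0.776, -0.001, -0.0]
force: [1.8, 0.3, -0.2]
gripper_width: 0.0874
grasp_force: 0.0
t: 11.13
tcp_pos: [0.4751, -0.0607, 0.2367]
ee_rot: [0.631, 0.776, -0.001, -0.001]
force: [0.3, -0.6, -0.4]
gripper_width: 0.0879
grasp_force: 0.0
t: 11.55
tcp_pos: [0.4768, -0.1258, 0.2365]
ee_rot: [0.48, 0.877, -0.001, -0.001]
force: [-0.2, -0.1, -1.0]
gripper_width: 0.0877
grasp_force: 0.0
t: 11.97
tcp_pos: [0.4769, -0.125, 0.2364]
ee_rot: [0.198, 0.98, -0.0, -0.001]
force: [-0.0, -0.4, 0.2]
gripper_width: 0.0619
grasp_force: 0.0
t: 12.38
tcp_pos: [0.4769, -0.125, 0.2364]
ee_rot: [-0.1, 0.995, 0.0, -0.002]
force: [-0.6, 0.1, -0.5]
gripper_width: 0.0615
grasp_force: 0.0
t 12.38 tcp [ 0.4769 -0.125   0.2364] yang 101.52 tilt -1.0 w 0.0615 gf 0.0 F [-0.6  0.1 -0.5] q7 1.98
cm [ 0.14 -1.56 11.44] roll -0.115
```

```bash
python3 -m handwheel '[{"tx":0.14,"ty":-1.55,"tz":0,"roll":0,"grip":0.7},{"tx":0,"ty":0,"tz":2,"roll":-0.11,"grip":0.7},{"tx":0,"ty":0,"tz":2,"roll":0,"grip":0.7},{"tx":0,"ty":0,"tz":1,"roll":0,"grip":0.7},{"tx":0,"ty":0,"tz":0,"roll":0,"grip":0.7}]' | tail -4
python3 go.py .4783 -.1405 .122 108.1
```

```text
ee_rot: [-0.152, 0.988, 0.001, -0.003]
force: [0.8, -0.1, 0.2]
gripper_width: 0.0614
grasp_force: 0.0
t 12.8 tcp [ 0.4772 -0.1402  0.1849] yang 107.45 tilt -1.0 w 0.0614 gf 0.0 F [ 0.8 -0.1  0.2] q7 2.15
cm [-0.13 -0.08  6.29] roll -0.011
```

```bash
python3 -m handwheel '[{"tx":-0.1,"ty":0,"tz":2,"roll":-0.01,"grip":0.7},{"tx":0,"ty":0,"tz":2,"roll":0,"grip":0.7},{"tx":0,"ty":0,"tz":1.5,"roll":0,"grip":0.7},{"tx":0,"ty":0,"tz":0.7,"roll":0,"grip":0.7},{"tx":0,"ty":0,"tz":0,"roll":0,"grip":0.7}]' | tail -4
python3 go.py .4783 -.1405 .122 108.1
python3 -m handwheel '[{"tx":0,"ty":0,"tz":0,"roll":0,"grip":0},{"tx":0,"ty":0,"tz":0,"roll":0,"grip":0},{"tx":0,"ty":0,"tz":0,"roll":0,"grip":0},{"tx":0,"ty":0,"tz":0,"roll":0,"grip":0},{"tx":0,"ty":0,"tz":0,"roll":0,"grip":0}]' 25
python3 -m handwheel '[{"tx":0,"ty":0,"tz":0,"roll":0,"grip":0},{"tx":0,"ty":0,"tz":0,"roll":0,"grip":0},{"tx":0,"ty":0,"tz":0,"roll":0,"grip":0},{"tx":0,"ty":0,"tz":0,"roll":0,"grip":0},{"tx":0,"ty":0,"tz":0,"roll":0,"grip":0}]'
python3 go.py .4783 -.1405 .122 108.1
```

```text
ee_rot: [-0.157, 0.988, 0.0, -0.001]
force: [-0.1, -0.4, 0.0]
gripper_width: 0.0618
grasp_force: 0.0
t 13.22 tcp [ 0.4797 -0.14    0.1248] yang 108.06 tilt -1.0 w 0.0618 gf 0.0 F [-0.1 -0.4  0. ] q7 2.21
cm [ 0.15 -0.01  0.28] roll -0.001
t: 13.63
tcp_pos: [0.4808, -0.1403, 0.1265]
ee_rot: [-0.157, 0.988, -0.0, 0.001]
force: [-0.4, -0.2, 0.6]
gripper_width: 0.0319
grasp_force: 0.0
t: 14.05
tcp_pos: [0.4807, -0.1405, 0.1261]
ee_rot: [-0.157, 0.988, -0.0, 0.0]
force: [-0.2, -1.5, 4.8]
gripper_width: 0.0203
grasp_force: 25.0
t 14.05 tcp [ 0.4807 -0.1405  0.1261] yang 108.04 tilt -1.0 w 0.0203 gf 25.0 F [-0.2 -1.5  4.8] q7 2.21
cm [0.22 0.08 0.41] roll -0.001
```

Gripped: width 20.3 mm at 25 N. Now I'll turn clockwise along the arc.

```bash
python3 -m handwheel '[{"tx":-0.01,"ty":0.25,"tz":0,"roll":0.05,"grip":0},{"tx":-0.024,"ty":0.49,"tz":0,"roll":0.1,"grip":0},{"tx":-0.024,"ty":0.49,"tz":0,"roll":0.1,"grip":0},{"tx":-0.024,"ty":0.49,"tz":0,"roll":0.1,"grip":0},{"tx":-0.024,"ty":0.49,"tz":0,"roll":0.1,"grip":0}]' 40 | tail -3
cat > arc.py <<'E'
from h import *
s=env.observe();d=s['tcp_pos'][:2]-[.5258,-.125];M=R.from_quat(s['ee_rot']).as_matrix()
print('r',np.linalg.norm(d).round(4),'phi',np.degrees(np.arctan2(d[1],d[0])).round(1)%360,'yang',np.degrees(np.arctan2(M[1,1],M[0,1])).round(1),'z',s['tcp_pos'][2].round(4),s['force'].round(1),s['t'])
E
python3 arc.py
```

```text
force: [1.0, -2.5, 2.7]
gripper_width: 0.0202
grasp_force: 40.0
r 0.0475 phi 172.3 yang 82.0 z 0.1261 [ 1.  -2.5  2.7] 14.4667
```

```bash
for i in 1 2; do python3 -m handwheel '[{"tx":-0.02,"ty":0.49,"tz":0,"roll":0.1,"grip":0},{"tx":-0.02,"ty":0.49,"tz":0,"roll":0.1,"grip":0},{"tx":-0.02,"ty":0.49,"tz":0,"roll":0.1,"grip":0},{"tx":-0.02,"ty":0.49,"tz":0,"roll":0.1,"grip":0},{"tx":-0.02,"ty":0.49,"tz":0,"roll":0.1,"grip":0}]' | tail -3; python3 arc.py; done
python3 -m handwheel '[{"tx":-0.02,"ty":0.49,"tz":0,"roll":0.1,"grip":0},{"tx":-0.02,"ty":0.39,"tz":0,"roll":0.08,"grip":0},{"tx":-0.01,"ty":0.25,"tz":0,"roll":0.05,"grip":0},{"tx":0,"ty":0.15,"tz":0,"roll":0.03,"grip":0},{"tx":0,"ty":0,"tz":0,"roll":0,"grip":0}]' | tail -3
python3 -m handwheel '[{"tx":0,"ty":0,"tz":0,"roll":0,"grip":0},{"tx":0,"ty":0,"tz":0,"roll":0,"grip":0},{"tx":0,"ty":0,"tz":0,"roll":0,"grip":0},{"tx":0,"ty":0,"tz":0,"roll":0,"grip":0},{"tx":0,"ty":0,"tz":0,"roll":0,"grip":0}]'
python3 arc.py
python3 - <<'E'
from h import *
t=cap('top','pics/t4.png');n=cap('side','pics/s4.png')
a=cv2.resize(cv2.imread('pics/t4.png')[160:260,280:380],(400,400),interpolation=cv2.INTER_CUBIC)
b=cv2.resize(cv2.imread('pics/s4.png')[200:320,230:350],(400,400),interpolation=cv2.INTER_CUBIC)
cv2.imwrite('pics/c4.png',np.hstack([a,b]))
E
```

```text
force: [1.5, -1.7, 0.9]
gripper_width: 0.0197
grasp_force: 40.0
r 0.0477 phi 142.4 yang 53.4 z 0.1261 [ 1.5 -1.7  0.9] 14.8833
force: [1.5, -2.5, 0.9]
gripper_width: 0.0202
grasp_force: 40.0
r 0.0485 phi 112.9 yang 24.7 z 0.1261 [ 1.5 -2.5  0.9] 15.3
force: [2.4, -0.9, 2.4]
gripper_width: 0.0201
grasp_force: 40.0
t: 16.13
tcp_pos: [0.519, -0.0765, 0.1262]
ee_rot: [0.642, 0.767, 0.001, 0.001]
force: [5.9, -0.7, 1.3]
gripper_width: 0.0198
grasp_force: 40.0
r 0.0489 phi 98.0 yang 10.1 z 0.1262 [ 5.9 -0.7  1.3] 16.1333
```

View pics/c4.png

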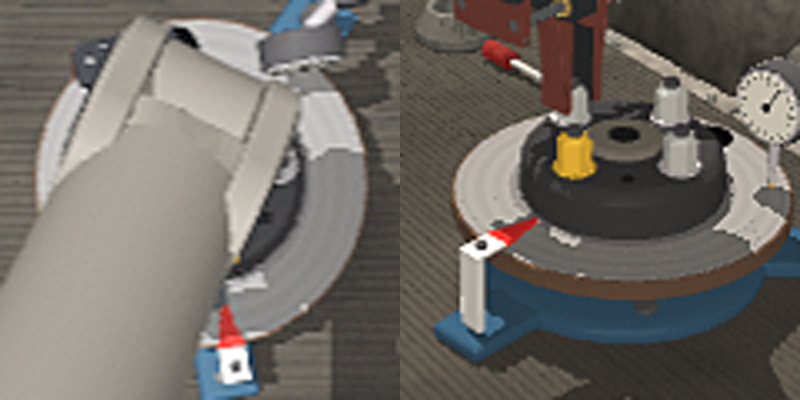

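The side view shows the yellow nut (stud top about (575,128)) near the pointer line and the left nut in the fingers. I'll measure the angle from the stud tops.

```bash
python3 - <<'E'
from h import *
def ang(f,ps,s,u,v):
    c=dict(np.load(f))
    for p in ps:
        w=px2w(c,(p[0]+.5)/s-.5+u,(p[1]+.5)/s-.5+v,.126)[:2]-[.5258,-.125]; print(np.linalg.norm(w).round(4),np.degrees(np.arctan2(w[1],w[0])).round(1)%360)
    q=px2w(c,(p0[0]+.5)/s-.5+u,(p0[1]+.5)/s-.5+v,.07)[:2]-[.5258,-.125]; print('ptr',q,np.degrees(np.arctan2(q[1],q[0]))%360)
p0=(138,219)
ang('pics/s4.png.npz',[(175,129),(271,79),(281,127)],3.3333,230,200)
E
```

```text
0.0502 193.5
0.0508 10.0
0.0506 281.8
ptr [-0.08130759 -0.01579598] 190.99414715964642
```

The yellow nut is at about 191.8° and the pointer at about 190.5°, well inside the 5.7° tolerance. The grip holds at 40 N, so I'll hand in.

```bash
python3 - <<'E'
from plant import env
s=env.observe();print(s['t'],s['tcp_pos'],s['grasp_force'],abs(s['joint_vel']).max());print(env.finish_job())
E
```

```text
16.2333 [ 0.51899355 -0.07650996  0.12614867] 40.001340508461 0.002845013627785859
the job is handed in; nothing more can be done
None
```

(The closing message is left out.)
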